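Clip the reference card to the copy board

TASK

Take the orange-handled spring clip off the rim of the grey tray by squeezing its handles, and clip it over the middle of the leaning blue board's top edge so that it pinches board and white card together, square to the edge. With the jaws still held open, press its throat down fully home on the edge with a light steady push of about 12 N for about a second (never over 30 N), then let it close. Leave the card standing on its ledge, do not shove the board's stand about, and leave the other things where they are.

Things in the scene. Friction and masses are not known exactly. Their poses are not given: they have to be found in the camera images.
- clip: orange-handled spring clip, 122 mm long, 120 g, parked astride the tray's near wall. Origin: middle of its throat, the flat 18 x 38 mm underside between the jaws that sits on the edge being clipped. z: up between the handles (jaws to -z); x: the way jaws and handles open (symmetrical); y: along the hinge. Jaws 38 mm wide (y) reach 46 mm below the throat; rubber tips
- clip_grip (a point): point midway between the clip's handles, 48 mm above its throat: the place to grip. Handles are flat plates 30 mm wide (y), 15 to 76 mm above the throat; at this height about 44 mm over their outsides when parked, 30 mm and parallel when squeezed fully to their stop (about 9 N a side), which opens the jaw pads to 22 mm. Axes as the clip's
- clip_front (a joint): how far each arm of the clip is turned: about 0 parked on the 6 mm tray wall, 0.04 when pinching board and card (10 mm), 0.16 rad squeezed fully open; both arms turn alike
- tray: fixed grey open tray 140 (x) x 200 (y) x 75 mm high, wall 6 mm. Origin: centre of its underside, z up; its near wall (where the clip is parked, anywhere within 50 mm of the middle) is at its own x = -67 mm. Two white filters lie inside, below the rim
- board: blue board 200 wide, 200 long, 6 mm thick, leaning 35 degrees from vertical, top towards the robot, face to the far side and up. Origin: middle of the top edge, mid-thickness of board plus card (board x -5 to +1 mm, card +1 to +5). z: up along the board; y: along the top edge; x: out of the face. A lipped ledge 196 mm below the top edge carries the card
- card: loose stiff white card 150 wide x 194 long x 4 mm thick, standing on the ledge against the board's face; its top lies 2 mm below the board's top edge. Origin: middle of its top edge; z up along the card, x out of its face. 90 g
- stand: loose grey base of the copy board, 200 x 200 x 12 mm plate with a strut, 1.7 kg in all; the board sits in it on stiff rubber buffers (gives 0.5 mm per 10 N along the board). Origin: centre of its underside, z up; the board's origin is 70 mm to its -x and 190 mm up
- filter: bystander: loose white round breathing filter standing up, 72 mm wide, 75 mm high; origin at the centre of its underside
- sensor: bystander: loose small white box 50 x 65 x 28 mm; origin at the centre of its underside
Things that resemble listed ones, but are neither listed nor needed, are in the scene too. Of the things that look like the clip, the middle-sized one is meant.

How it is judged (in metres and radians):
On the way, in this order (a step that is already met when the one before it is completed fails the run):
1. the clip is lifted clear of the tray (height (world z) of clip above 0.135 m and contact force between clip and tray below 0.05 N), for 0.1 s.
2. with its jaws still held open over the top edge, the clip's throat is pressed down on the board with a steady 7 to 17 N (value of joint clip_front above 0.11 rad and contact force between clip and board between 7 and 17 N and z of clip in the frame of board between -0.003 and 0.004 m), for 0.5 s.
At the end, for the whole second after the job is handed in: Clip on the board's top edge: throat within 3 mm of the edge, within 30 mm of its middle, within 8 degrees of the slope, hinge within 7 degrees of the edge, pinching card and board with over 2 N; card on its ledge within 6 mm, flat on the board; stand flat; all at rest (z of clip in the frame of board between -0.003 and 0.003 m and y of clip in the frame of board between -0.03 and 0.03 m and angle between the z axis of clip and the z axis of board, either way round below 0.14 rad and angle between the y axis of clip and the y axis of board, either way round below 0.12 rad and contact force between clip and card above 2 N and contact force between clip and board above 2 N and z of card in the frame of board between -0.008 and 0.004 m and x of card in the frame of board between -0.001 and 0.007 m and linear speed of clip below 0.02 m/s and angle between stand's own z axis and vertical below 0.03 rad); the robot touches nothing.
It fails at once if the clip presses on the board with over 30 N (contact force between clip and board above 30 N).
It fails at once if the board's stand is pushed more than 15 mm (distance of stand from where it was at the start of the episode above 0.015 m).
It fails at once if a bystander (filter or small box) is moved more than 20 mm (distance of any of filter, sensor from where it was at the start of the episode above 0.02 m).
It also fails if it takes over 48 s, if anything falls off the work surface, if the arm or the gripper's body presses on something with over 40 N, if the wrist force passes 120 N, or if a joint passes its speed limit or range.

ROBOT

A 6-joint arm with a two-finger parallel gripper is mounted at the origin on the work surface. World frame = base frame: x ahead of the robot, y to its left, z up, the work surface at z = 0. Lengths are in m, angles in degrees, forces in N, time in s.
With the tool pointing down it reaches from about 0.275 to 0.725 m from the base axis. Payload 15.9 kg.
Tool frame: the origin (TCP) lies between the finger pads; the fingertips stand ahead of it and the grasp point (between the pads) lies 2 mm behind it (finger_overhang is the z of the fingertips in the tool frame, in m); z points along the fingers, x is the direction in which the jaws open and shut, and the axes are right-handed (so a half turn about z gives the same grasp; the last joint's range is limited). The gripper opens to 85 mm and grips with 20 to 120 N. Pads are 22 mm wide; open, the fingers measure 114 mm over their backs; the gripper's body (76 mm by 85 mm) begins 54 mm behind the grasp point. The pads swing forward as they close: fully open they stand 13 mm farther back than shut.
Start: joints at [72.536, 12.198, -1.971, 75.831, 0, 90], TCP at [0.15, 0.477, 0.248] pointing down, gripper open.
Joint ranges: [-170.91, 170.91], [-42.67, 98.43], [-65.05, 77.54], [-120.47, 116.71], [-90, 82.35], [-180, 180]. Speed limits (degrees/s): [108.29, 108.29, 136.94, 147.25, 180, 180].

INTERFACE

Orientations are given as a 3x3 rotation matrix whose columns are the frame's x, y, z axes.
In Python, from station import * gives the robot as it stands.
- The arm moves only by the tool send_rows, never from a script. Its argument "steps" is a list of rows, each a list of 2 entries, a list of its own where there are three numbers: the shift along the tool's x, y, z in units of 40 mm (1.0 is 40 mm), then the turn about the tool's z in units of 5 degrees (1.0 is 5 degrees). In form: [[[dx, dy, dz], twist], ...]. A call has 1 to 8 rows; each row shifts and turns the commanded pose from where the row before left it, along the tool's axes as they then stand; what a row does not reach is not made up. A row lasts 1/12 s, in which the tool goes at most 41.7 mm and 7.16 degrees, less where a joint would pass 70% of its speed; a pose out of reach is approached as far as the arm can. A call is refused whole if a number of a shift passes 1 or a number of a turn 1, either way. A call with a gripper value outside its range is refused whole. "hand" is the opening, from 0 (shut) to 1 (fully open), set as the call begins (left out, the last holds). The fingers move at their own pace and stop on an object; the grip force is fixed at half the most. Time passes only in rows, so rows that do not move let the fingers close. It gives the time, the measured TCP pose, the force and the opening at its end, in the units of the state.
- sense(): the state, without advancing time (a new reading comes with each control period).
- grab_frame(name): name is "side" or "top" or "wrist"; returns a dict with "frame" (384x512x3 uint8, red, green, blue), "range_z" (384x512 float32, m along the optical axis (not along the pixel's ray), 0 where there is no reading), "K" (3x3 intrinsics, pixels), "eye" and "rotation" of the camera in the world; the wrist camera has in their place "mount" (4x4, takes a point from camera to tool coordinates, whose origin is the TCP and whose axes are the tool frame's). Camera axes: x right, y down, z forward; pixel columns grow to the right and rows downward; lengths in m; the calibration is good to about 2 mm. A picture is of the moment at which its call begins: read the wrist's pose just before it.
- close_job(): hands the job in, once; it reports no verdict.
Trained networks look in a picture, given as the dict that the camera call returned (one of the last four; its "shot" number tells which), for a name from the list of things; names that differ only in an ending like _2 or _b are one class to them, and where a whole thing is asked for, a point or a joint stands for the part that bears it (a point fixed in the world has none). Each returns a list of dicts, best first, with "p" (0 to 1); they miss things now and then, are a little off and sometimes report something else, mostly with a low value. They report only what shows in the picture. A call takes as long as a camera call. They do not tell look-alikes from the thing itself.
- recognise(picture, name): "rect" ([left, top, width, height] as shares, 0 to 1, of the picture: columns of its width, rows of its height, round what is visible of it).
The state is a dict: "clock": time; "joint_pos": joint angles; "joint_velocities": joint speeds; "tau": joint torques, N m; "position": TCP position; "tcp_rot": TCP orientation; "ft_force": force on the tool from outside, world axes, zero at the start; "torque": the same for the moment, N m; "gripper_width": finger opening in m.
Only numpy, scipy, OpenCV 4.12 (cv2) and the standard library are available. Lean on these libraries where they do the work, as an engineer would, in place of code of your own. Each camera call takes 0.05 s, during which the arm holds its last target. There are 200 camera calls.

## Working session

There is one attempt and no reset: what is moved stays moved. The work goes in short steps, Python scripts to look and compute and a tool call to move; the robot and the scene stay as the last step left them, time stands still between calls to the robot, and variables do not carry over. Pictures are saved under pics/ and viewed, about 8 in all and at most 12, crops included, and the job is handed in when it is done.

Besides the shell and the picture viewer there is one more tool, called after "Emit:" as name(argument=value, ...) on one line, values as JSON. send_rows: Moves the arm, as the interface text tells. Its arguments: {"type":"object","properties":{"steps":{"type":"array","items":{"type":"array"}},"hand":{"type":"number"}},"required":["steps"]}

```bash
mkdir -p pics; ls; cat > h.py <<'E'
from station import *
import numpy as np, cv2
def cam(f, s=None):
    if 'mount' in f and f['mount'] is not None:
        T=np.eye(4);T[:3,:3]=np.array(s['tcp_rot']);T[:3,3]=s['position'];T=T@np.array(f['mount']);return T[:3,:3],T[:3,3]
    return np.array(f['rotation']),np.array(f['eye'])
def pts(f,s=None):
    R,e=cam(f,s);z=f['range_z'];K=np.array(f['K']);v,u=np.mgrid[:z.shape[0],:z.shape[1]]
    P=np.stack([(u-K[0,2])/K[0,0]*z,(v-K[1,2])/K[1,1]*z,z],-1)
    P=P@R.T+e;P[z<=0]=np.nan;return P
def save(n,im): cv2.imwrite('pics/'+n,im[...,::-1])
E
python3 - <<'E'
from h import *
s=sense();print({k:np.round(v,4).tolist() for k,v in s.items()  if not isinstance(v,str)})
ims=[]
for n in ('side','top','wrist'):
    f=grab_frame(n);print(n,f['shot'],np.round(cam(f,s)[1],3),np.round(cam(f,s)[0],2).tolist(),np.array(f['K']).round(1).tolist())
    np.savez(n+'.npz',P=pts(f,s),im=f['frame']);ims.append(f['frame'])
    for o in ('clip','tray','board','card','stand','filter','sensor'):
        for r in recognise(f,o)[:4]:
            l,t,w,h=r['rect'];print(o,round(r['p'],2),np.round([l*512,t*384,w*512,h*384]).astype(int).tolist())
save('a.png',cv2.resize(ims[0],(800,600)));save('b.png',cv2.resize(ims[1],(800,600)));save('c.png',ims[2])
E
```

```text
pics
{'clock': 0.0, 'joint_pos': [72.5371, 12.2244, -2.0107, 75.8298, 0.0001, 90.0019], 'joint_velocities': [-0.0039, 0.0556, -0.0109, 0.0422, -0.0714, 0.059], 'tau': [0.0045, -68.6157, 48.7121, 0.0175, 0.0003, -0.0], 'position': [0.1499, 0.4766, 0.2478], 'tcp_rot': [[0.3001, 0.9539, -0.0003], [0.9539, -0.3001, -0.0011], [-0.0011, -0.0, -1.0]], 'ft_force': [0.6381, 0.5746, 0.0494], 'torque': [-0.0076, 0.021, 0.0135], 'gripper_width': 0.0854}
side 1 [ 0.38  -0.577  0.703] [[0.96, -0.22, 0.19], [-0.29, -0.69, 0.67], [-0.01, -0.69, -0.72]] [[381.2, 0.0, 263.1], [0.0, 381.2, 188.8], [0.0, 0.0, 1.0]]
clip 0.71 [259, 240, 27, 55]
clip 0.58 [216, 273, 20, 40]
clip 0.56 [204, 289, 49, 84]
tray 0.82 [251, 212, 109, 120]
board 0.75 [242, 77, 64, 95]
card 0.76 [247, 84, 55, 78]
stand 0.86 [238, 77, 84, 107]
filter 0.96 [301, 170, 29, 33]
filter 0.61 [209, 203, 28, 32]
top 2 [ 0.312 -0.006  1.234] [[-0.0, -0.98, 0.21], [-1.0, 0.0, -0.01], [0.01, -0.21, -0.98]] [[441.5, 0.0, 252.4], [0.0, 441.5, 192.1], [0.0, 0.0, 1.0]]
clip 0.95 [349, 241, 48, 26]
clip 0.57 [317, 245, 25, 15]
clip 0.55 [316, 200, 21, 24]
tray 0.75 [282, 163, 80, 60]
board 0.93 [126, 145, 93, 44]
card 0.81 [140, 155, 72, 33]
stand 0.88 [124, 139, 97, 71]
filter 0.89 [235, 145, 23, 25]
sensor 0.65 [238, 228, 27, 23]
sensor 0.28 [317, 201, 20, 24]
wrist 3 [0.074 0.502 0.373] [[0.3, 0.91, 0.3], [0.95, -0.29, -0.09], [-0.0, 0.31, -0.95]] [[341.1, 0.0, 250.7], [0.0, 341.1, 188.0], [0.0, 0.0, 1.0]]
```

View pics/a.png

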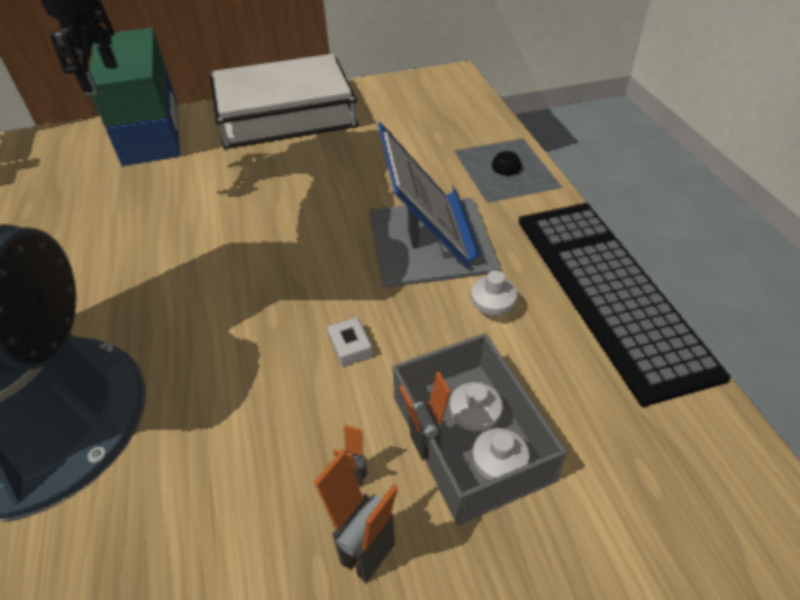

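View pics/b.png

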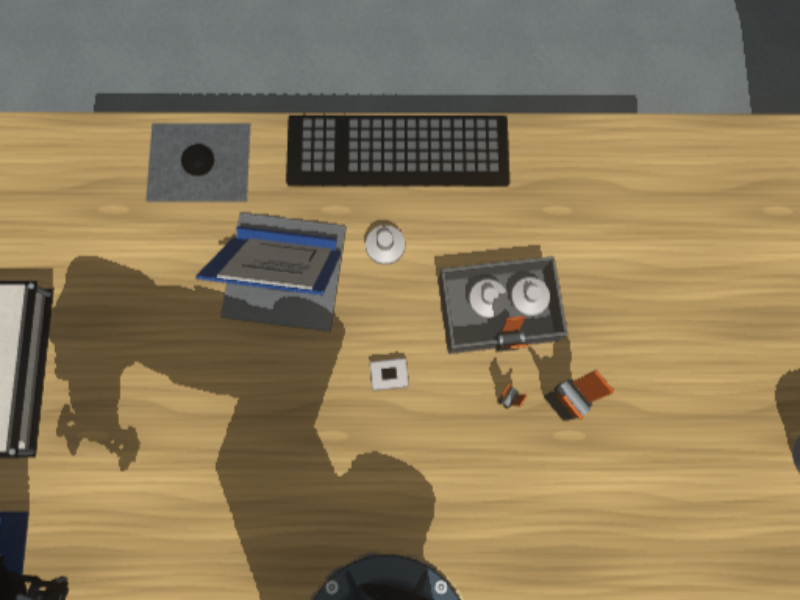

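The side view shows the middle-sized clip on the tray's near wall at about (425,410) in the 800x600 picture. The larger and smaller look-alikes stand nearby at (355,515) and (355,450), and the board is at (430,195). In the top view the clip is at (513,335) and the board's top edge runs from (198,278) to (325,290). The final pose needs the tool tilted by 35°, which the twist alone can't give, so I'll measure first and then see how the arm behaves at its limits.

```bash
python3 - <<'E'
from h import *
import station; print([n for n in dir(station) if not n.startswith('_')]); print(getattr(station,'finger_overhang',None))
D={n:np.load(n+'.npz') for n in('top','side')}
for n,d in D.items():
    P=d['P'];im=d['im'];hsv=cv2.cvtColor(im,cv2.COLOR_RGB2HSV)
    q=P.reshape(-1,3);hq=hsv.reshape(-1,3).astype(int)
    ok=np.isfinite(q[:,0])
    # orange blobs
    m=((hsv[...,0]<12)&(hsv[...,1]>170)&(hsv[...,2]>70)).astype(np.uint8)
    k,L,st,c=cv2.connectedComponentsWithStats(m)
    for i in range(1,k):
        if st[i,4]>25:
            a=P[L==i];a=a[np.isfinite(a[:,0])]
            if len(a): print(n,'orange',st[i].tolist(),np.nanmedian(a,0).round(3),np.percentile(a,3,axis=0).round(3),np.percentile(a,97,axis=0).round(3))
    # tray rim
    r={'top':(275,155,100,80),'side':(245,205,125,140)}[n]
    sub=P[r[1]:r[1]+r[3],r[0]:r[0]+r[2]].reshape(-1,3);hs=hsv[r[1]:r[1]+r[3],r[0]:r[0]+r[2]].reshape(-1,3)
    g=sub[(abs(sub[:,2]-.075)<.006)&(hs[:,1]<80)]
    rect=cv2.minAreaRect((g[:,:2]*1000).astype(np.float32));print(n,'rim',len(g),np.round(rect[0],1),np.round(rect[1],1),round(rect[2],2),g[:,2].mean())
    # board blue/card
    r={'top':(120,135,105,60),'side':(235,70,80,105)}[n]
    sl=np.s_[r[1]:r[1]+r[3],r[0]:r[0]+r[2]]
    sub=P[sl].reshape(-1,3);hs=hsv[sl].reshape(-1,3).astype(int)
    b=sub[np.isfinite(sub[:,0])&(sub[:,2]>.03)]
    # RANSAC plane
    rng=np.random.default_rng(0);best=0
    for _ in range(500):
        p=b[rng.choice(len(b),3,False)];nn=np.cross(p[1]-p[0],p[2]-p[0]);l=np.linalg.norm(nn)
        if l<1e-5: continue
        nn/=l;inl=abs((b-p[0])@nn)<.004
        if inl.sum()>best: best=inl.sum();B=inl
    c=b[B].mean(0);nn=np.linalg.svd(b[B]-c)[2][2];nn*=np.sign(nn[2])
    print(n,'plane n',nn.round(3),'lean',np.degrees(np.arcsin(nn[2])),'az',np.degrees(np.arctan2(nn[1],nn[0])),B.sum(),c.round(3))
    y=np.cross([0,0,1],nn);y/=np.linalg.norm(y);zz=np.cross(nn,y)
    blue=(hs[:,0]>100)&(hs[:,0]<130)&(hs[:,1]>130)&np.isfinite(sub[:,0])&(sub[:,2]>.03)
    a=sub[blue];A=np.c_[(a-c)@nn,(a-c)@y,(a-c)@zz]
    print('blue ext',np.percentile(A,[1,5,50,95,99],axis=0).round(4).tolist(), 'zmax',np.sort(a[:,2])[-10:].round(3))
    top=a[A[:,2]>np.percentile(A[:,2],99)-.012];t2=(top-c)@y
    print('top edge',top.mean(0).round(4),'y range',t2.min(),t2.max(), 'axes',nn.round(3),y.round(3),zz.round(3), 'c',c.round(4))
E
```

```text
['Unreachable', 'close_job', 'finger_overhang', 'grab_frame', 'recognise', 'sense']
0.017
top orange [322, 203, 14, 9, 89] [ 0.512 -0.206  0.132] [ 0.507 -0.219  0.1  ] [ 0.518 -0.192  0.152]
top orange [367, 237, 25, 20, 267] [ 0.41  -0.326  0.142] [ 0.394 -0.339  0.095] [ 0.426 -0.312  0.176]
top orange [360, 253, 13, 14, 38] [ 0.376 -0.282  0.172] [ 0.362 -0.293  0.125] [ 0.392 -0.27   0.176]
top rim 614 [ 555.7 -200.6] [150.6 200.6] 6.61 0.07400421775242286
top plane n [ 0.809 -0.1    0.579] lean 35.37691462735403 az -7.0538734760101685 2219 [0.615 0.19  0.122]
blue ext [[-0.0061, -0.0918, -0.1144], [-0.0049, -0.0837, -0.1125], [0.0072, 0.0018, -0.1053], [0.0196, 0.0857, 0.0881], [0.0204, 0.0954, 0.0897]] zmax [0.193 0.193 0.193 0.193 0.193 0.194 0.194 0.194 0.195 0.195]
top edge [0.563  0.1958 0.19  ] y range -0.09673305081768085 0.10090732861333841 axes [ 0.809 -0.1    0.579] [ 0.123  0.992 -0.   ] [-0.575  0.071  0.815] c [0.6154 0.19   0.1217]
side orange [275, 238, 12, 33, 221] [ 0.515 -0.209  0.124] [ 0.509 -0.223  0.094] [ 0.52  -0.195  0.151]
side orange [257, 248, 12, 28
[... 254 characters left out ...]
 0.101] [ 0.43  -0.326  0.176]
side orange [219, 315, 10, 15, 42] [ 0.389 -0.295  0.103] [ 0.38  -0.301  0.093] [ 0.397 -0.287  0.116]
side rim 1187 [ 520.1 -207.1] [230.4 201.9] 6.46 0.07340526510910417
side plane n [ 0.803 -0.114  0.585] lean 35.800383894812214 az -8.078911301341336 1565 [0.618 0.169 0.12 ]
blue ext [[-0.008, -0.0806, -0.1108], [-0.0071, -0.0798, -0.11], [0.0007, -0.0395, -0.0993], [0.018, 0.0936, 0.0878], [0.0191, 0.1042, 0.089]] zmax [0.189 0.189 0.189 0.189 0.189 0.189 0.19  0.19  0.19  0.19 ]
top edge [0.5634 0.175  0.1875] y range -0.08157545111829627 0.10996372159327453 axes [ 0.803 -0.114  0.585] [ 0.141  0.99  -0.   ] [-0.579  0.082  0.811] c [0.6179 0.1688 0.12  ]
```

Measured so far:
- **Board:** top middle at about (0.562, 0.195, 0.190), normal azimuth about -7.5°, lean about 35.5°.
- **Tray:** yaw about 6.5°.
- **Clip:** about (0.496, -0.212), tops of the handles at 0.151. This agrees with the text.

Next I move over to the clip.

Emit:
send_rows(steps=[[[-0.7, 0.68, 0], 0], [[-0.7, 0.68, 0], 0], [[-0.7, 0.68, 0], 0], [[-0.7, 0.68, 0], 0], [[-0.7, 0.68, 0], 0], [[-0.7, 0.68, 0], 0], [[-0.7, 0.68, 0], 0], [[-0.7, 0.68, 0], 0]], hand=1)

```text
clock: 1.87
position: [0.2906, 0.1963, 0.2485]
tcp_rot: [[0.3, 0.954, 0.001], [0.954, -0.3, 0.0], [0.001, 0.001, -1.0]]
ft_force: [2.0, 0.3, -0.2]
gripper_width: 0.0853
```

Emit:
send_rows(steps=[[[-0.7, 0.68, 0], 0], [[-0.7, 0.68, 0], 0], [[-0.7, 0.68, 0], 0], [[-0.7, 0.68, 0], 0], [[0, 0, 0], 1], [[0, 0, 0], 1], [[0, 0, 0], 1], [[0, 0, 0], 1]])

```text
clock: 2.53
position: [0.3603, 0.0589, 0.2483]
tcp_rot: [[0.613, 0.79, 0.0], [0.79, -0.613, 0.0], [0.0, 0.0, -1.0]]
ft_force: [0.4, -0.8, 0.3]
gripper_width: 0.0856
```

Emit:
send_rows(steps=[[[0, 0, 0], 1], [[0, 0, 0], 1], [[0, 0, 0], 1], [[0, 0, 0], 1], [[0, 0, 0], 1], [[0, 0, 0], 1], [[0, 0, 0], 1], [[0, 0, 0], 1]])

```text
clock: 3.2
position: [0.3602, 0.0593, 0.2484]
tcp_rot: [[0.977, 0.213, 0.0], [0.213, -0.977, 0.0], [0.0, -0.0, -1.0]]
ft_force: [-0.7, 0.7, -0.3]
gripper_width: 0.0854
```

Emit:
send_rows(steps=[[[0.22, 0.9, 0], 0], [[0.22, 0.9, 0], 0], [[0.22, 0.9, 0], 0], [[0.22, 0.9, 0], 0], [[0.22, 0.9, 0], 0], [[0.22, 0.9, 0], 0], [[0.22, 0.9, 0], 0.5], [[0.2, 0.9, 0], 0.6]])

```text
clock: 3.87
position: [0.4898, -0.2093, 0.2482]
tcp_rot: [[0.993, 0.121, 0.0], [0.121, -0.993, 0.0], [0.0, 0.0, -1.0]]
ft_force: [0.7, 0.2, 0.9]
gripper_width: 0.0851
```

```bash
python3 - <<'E'
from h import *
s=sense();f=grab_frame('wrist');print(s['clock'],np.round(s['position'],4),np.round(s['tcp_rot'],3).tolist(),np.round(s['joint_pos'],2))
P=pts(f,s);im=f['frame'];save('d.png',im);np.savez('w1.npz',P=P,im=im)
hsv=cv2.cvtColor(im,cv2.COLOR_RGB2HSV)
m=((hsv[...,0]<12)&(hsv[...,1]>150)&(hsv[...,2]>60)).astype(np.uint8)
k,L,st,c=cv2.connectedComponentsWithStats(m)
for i in range(1,k):
    if st[i,4]>60:
        a=P[L==i];a=a[np.isfinite(a[:,0])];print(st[i].tolist())
        for z0 in (.10,.11,.12,.13,.14,.147):
            b=a[abs(a[:,2]-z0)<.005]
            if len(b)>5: 
                p=np.polyfit(b[:,1],b[:,0],1);print('  z',z0,len(b),b.mean(0).round(4),'y',b[:,1].min().round(4),b[:,1].max().round(4),'slope',p[0].round(3))
        print('  zmax',np.percentile(a[:,2],[50,90,98,100]).round(4))
E
```

```text
3.8667 [ 0.4898 -0.2093  0.2482] [[0.993, 0.121, 0.0], [0.121, -0.993, 0.0], [0.0, 0.0, -1.0]] [-2.314e+01  1.609e+01  3.060e+00  7.696e+01  1.000e-02  5.993e+01]
[131, 154, 24, 30, 208]
  zmax [0.0776 0.0895 0.0917 0.0928]
[270, 159, 26, 60, 587]
  z 0.1 69 [ 0.5078 -0.2029  0.1004] y -0.2207 -0.1908 slope -0.092
  z 0.11 86 [ 0.5095 -0.204   0.1102] y -0.2199 -0.1905 slope -0.099
  z 0.12 120 [ 0.5112 -0.2046  0.12  ] y -0.2198 -0.1904 slope -0.099
  z 0.13 89 [ 0.513  -0.2059  0.1297] y -0.2202 -0.1905 slope -0.097
  z 0.14 74 [ 0.5152 -0.2096  0.1401] y -0.2194 -0.1902 slope -0.087
  z 0.147 135 [ 0.5173 -0.2054  0.1489] y -0.2197 -0.1902 slope -0.053
  zmax [0.1242 0.1506 0.1518 0.1524]
[226, 161, 20, 55, 285]
  z 0.1 15 [ 0.483  -0.2045  0.1009] y -0.222 -0.1942 slope -0.132
  z 0.11 30 [ 0.4815 -0.2065  0.1112] y -0.2228 -0.195 slope -0.116
  z 0.12 42 [ 0.4802 -0.2078  0.1201] y -0.2224 -0.1948 slope -0.12
  z 0.13 71 [ 0.4786 -0.2077  0.1294] y -0.2217 -0.1949 slope -0.124
  z 0.14 56 [ 0.4771 -0.2094  0.1392] y -0.2238 -0.1946 slope -0.11
  z 0.147 82 [ 0.4758 -0.2116  0.1482] y -0.2238 -0.1952 slope -0.141
  zmax [0.1319 0.1505 0.1515 0.1524]
[108, 238, 33, 23, 132]
  z 0.1 24 [ 0.3879 -0.2845  0.1004] y -0.2976 -0.2764 slope 1.312
  z 0.11 22 [ 0.3962 -0.2789  0.1087] y -0.2911 -0.2756 slope 1.43
  z 0.12 32 [ 0.3937 -0.2776  0.1203] y -0.2889 -0.2739 slope 1.557
  z 0.13 28 [ 0.3945 -0.2752  0.1301] y -0.2802 -0.2723 slope 1.489
  z 0.14 17 [ 0.395  -0.2736  0.1376] y -0.277 -0.2717 slope 0.177
  zmax [0.1197 0.1369 0.1461 0.247 ]
```

View pics/d.png

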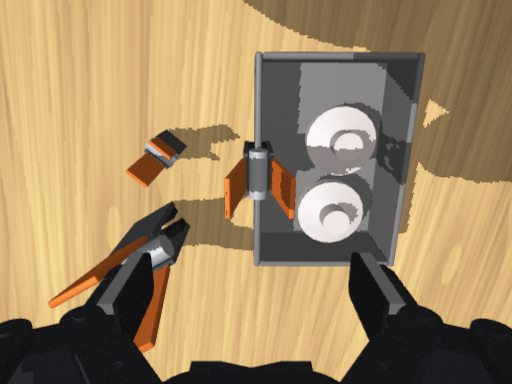

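The wrist view confirms it. The parked middle-sized clip is centred between its handles at (258,180) px, at (0.4957, -0.207) with yaw about 6.3°. Next I centre on it, descend and squeeze.

Emit:
send_rows(steps=[[[0.16, -0.04, 0], 0.1], [[0, 0, 0.8], 0], [[0, 0, 0.8], 0], [[0, 0, 0.8], 0], [[0, 0, 0.6], 0], [[0, 0, 0.2], 0], [[0, 0, 0], 0]])

```text
clock: 4.5
position: [0.4943, -0.2039, 0.119]
tcp_rot: [[0.993, 0.115, -0.003], [0.115, -0.993, 0.001], [-0.003, -0.002, -1.0]]
ft_force: [-0.6, -0.8, 0.1]
gripper_width: 0.0854
```

Emit:
send_rows(steps=[[[0, 0, 0], 0], [[0, 0, 0], 0], [[0, 0, 0], 0], [[0, 0, 0], 0], [[0, 0, 0], 0], [[0, 0, 0], 0], [[0, 0, 0], 0], [[0, 0, 0], 0]], hand=0)

```text
clock: 5.17
position: [0.496, -0.2054, 0.1222]
tcp_rot: [[0.994, 0.114, 0.002], [0.114, -0.994, -0.001], [0.002, 0.001, -1.0]]
ft_force: [-5.2, 0.7, 18.3]
gripper_width: 0.0256
```

Emit:
send_rows(steps=[[[0, 0, 0], 0], [[0, 0, -0.1], 0], [[0, 0, -0.2], 0], [[0, 0, -0.4], 0], [[0, 0, -0.6], 0], [[0, 0, -0.6], 0], [[0, 0, -0.3], 0], [[0, 0, 0], 0]])

```text
clock: 5.83
position: [0.4966, -0.2055, 0.2117]
tcp_rot: [[0.993, 0.114, 0.004], [0.114, -0.993, -0.002], [0.004, 0.002, -1.0]]
ft_force: [0.2, -0.0, -0.5]
gripper_width: 0.0257
```

```bash
python3 - <<'E'
from h import *
s=sense();f=grab_frame('wrist');g=grab_frame('side');print(s['clock'],np.round(s['position'],4),s['gripper_width'],np.round(s['ft_force'],2))
save('e.png',np.hstack([cv2.resize(f['frame'][:,100:412],(400,492)),cv2.resize(g['frame'][180:340,200:330],(400,492))]))
E
```

```text
5.8333 [ 0.4966 -0.2055  0.2117] 0.025696435877912847 [ 0.21 -0.03 -0.47]
```

View pics/e.png

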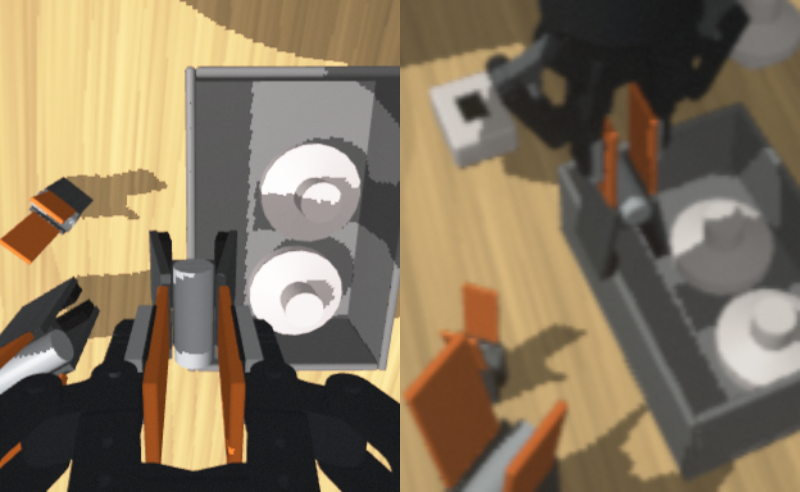

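The clip is held squeezed open with its hinge cylinder level. The side crop shows it clear of the tray, with the throat at about 0.166 m. I'll move to the azimuth of the board's normal (-7.5°) and climb until wrist joint 4 nears its limit, to find out what an out-of-reach command does to the orientation.

Emit:
send_rows(steps=[[[-0.2, -0.95, -0.5], 0], [[-0.2, -0.95, -0.5], 0], [[-0.2, -0.95, -0.5], 0], [[-0.2, -0.95, -0.5], 0], [[0, 0, -0.9], 0.9], [[0, 0, -0.9], 0.9], [[0, 0, -0.9], 0.9], [[0, 0, 0], 0.1]])

```text
clock: 6.6
position: [0.4495, -0.0643, 0.3977]
tcp_rot: [[0.991, -0.134, 0.007], [-0.134, -0.991, -0.001], [0.007, 0.0, -1.0]]
ft_force: [1.5, -0.0, -0.6]
gripper_width: 0.0254
```

Emit:
send_rows(steps=[[[0, 0, -0.9], 0], [[0, 0, -0.9], 0], [[0, 0, -0.9], 0], [[0, 0, -0.9], 0], [[0, 0, -0.9], 0]])

```text
clock: 7.02
position: [0.4432, -0.0637, 0.5264]
tcp_rot: [[0.99, -0.13, 0.045], [-0.13, -0.992, -0.006], [0.046, 0.001, -0.999]]
ft_force: [1.2, 0.5, -1.5]
gripper_width: 0.0253
```

```bash
python3 -c "
from h import *
s=sense();print(s['clock'],np.round(s['position'],4),np.round(s['tcp_rot'],3).tolist(),np.round(s['joint_pos'],2))"
```

```text
7.0167 [ 0.4432 -0.0637  0.5264] [[0.99, -0.13, 0.045], [-0.13, -0.992, -0.006], [0.046, 0.001, -0.999]] [ -8.18  13.88  42.96 116.46   0.    89.29]
```

The orientation does yield at the joint 4 limit, and it tilts outward as needed. I'll keep pushing.

Emit:
send_rows(steps=[[[0, 0, -0.9], 0], [[0, 0, -0.9], 0], [[0, 0, -0.9], 0], [[0, 0, -0.9], 0], [[0, 0, 0], 0]])

```text
clock: 7.43
position: [0.4081, -0.0586, 0.5727]
tcp_rot: [[0.981, -0.13, 0.147], [-0.128, -0.992, -0.021], [0.149, 0.002, -0.989]]
ft_force: [-0.5, -0.1, -0.2]
gripper_width: 0.026
```

```bash
python3 -c "
from h import *
s=sense();print(s['clock'],np.round(s['position'],4),np.round(s['tcp_rot'],3).tolist(),np.round(s['joint_pos'],2))"
```

```text
7.4333 [ 0.4081 -0.0586  0.5727] [[0.981, -0.13, 0.147], [-0.128, -0.992, -0.021], [0.149, 0.002, -0.989]] [ -8.18   7.63  42.87 116.7   -0.    89.29]
```

Emit:
send_rows(steps=[[[0.2, 0, -1], 0], [[0.2, 0, -1], 0], [[0.2, 0, -1], 0], [[0.2, 0, -1], 0], [[0.2, 0, -1], 0], [[0.2, 0, -1], 0]])

```text
clock: 7.93
position: [0.3896, -0.0554, 0.6401]
tcp_rot: [[0.939, -0.131, 0.318], [-0.122, -0.991, -0.045], [0.321, 0.004, -0.947]]
ft_force: [0.7, -0.7, -1.4]
gripper_width: 0.0255
```

```bash
python3 -c "
from h import *
s=sense();print(s['clock'],np.round(s['position'],4),np.round(s['tcp_rot'],3).tolist(),np.round(s['joint_pos'],2))"
```

```text
7.9333 [ 0.3896 -0.0554  0.6401] [[0.939, -0.131, 0.318], [-0.122, -0.991, -0.045], [0.321, 0.004, -0.947]] [-8.0800e+00  2.8300e+00  4.8220e+01  1.1666e+02 -2.0000e-02  8.9380e+01]
```

Emit:
send_rows(steps=[[[0.2, 0, -1], 0], [[0.2, 0, -1], 0], [[0.2, 0, -1], 0], [[0.2, 0, -1], 0], [[0.2, 0, -1], 0], [[0.2, 0, -1], 0], [[0, 0, 0], 0]])

```text
clock: 8.52
position: [0.3418, -0.0482, 0.709]
tcp_rot: [[0.865, -0.131, 0.485], [-0.112, -0.991, -0.069], [0.49, 0.005, -0.872]]
ft_force: [-1.1, -0.3, -1.6]
gripper_width: 0.0253
```

```bash
python3 -c "
from h import *
s=sense();print(s['clock'],np.round(s['position'],4),np.round(s['tcp_rot'],3).tolist(),np.round(s['joint_pos'],2))"
```

```text
8.5167 [ 0.3418 -0.0482  0.709 ] [[0.865, -0.131, 0.485], [-0.112, -0.991, -0.069], [0.49, 0.005, -0.872]] [-7.9600e+00 -4.0300e+00  5.1980e+01  1.1669e+02 -7.0000e-02  8.9480e+01]
```

Emit:
send_rows(steps=[[[0.2, 0, -1], 0], [[0.2, 0, -1], 0], [[0.2, 0, -1], 0], [[0, 0, 0], 0]])

```text
clock: 8.85
position: [0.3106, -0.0436, 0.7399]
tcp_rot: [[0.818, -0.132, 0.56], [-0.105, -0.991, -0.079], [0.566, 0.006, -0.824]]
ft_force: [-1.7, 0.1, -0.4]
gripper_width: 0.0254
```

```bash
python3 -c "
from h import *
s=sense();print(s['clock'],np.round(s['position'],4),np.round(s['tcp_rot'],3).tolist(),np.round(s['joint_pos'],2))"
```

```text
8.85 [ 0.3106 -0.0436  0.7399] [[0.818, -0.132, 0.56], [-0.105, -0.991, -0.079], [0.566, 0.006, -0.824]] [-7.890e+00 -7.780e+00  5.338e+01  1.167e+02 -1.000e-01  8.953e+01]
```

The tilt is 34.5° with azimuth -7.3°, which matches the board. I'll translate towards a point above the board's edge.

Emit:
send_rows(steps=[[[-0.24, -0.48, 0.77], 0], [[-0.24, -0.48, 0.77], 0], [[-0.24, -0.48, 0.77], 0], [[-0.24, -0.48, 0.77], 0], [[-0.24, -0.48, 0.77], 0], [[-0.24, -0.48, 0.77], 0], [[-0.24, -0.48, 0.77], 0], [[-0.24, -0.48, 0.77], 0]])

```text
clock: 9.52
position: [0.3981, 0.0832, 0.5139]
tcp_rot: [[0.823, -0.131, 0.552], [-0.106, -0.991, -0.078], [0.558, 0.006, -0.83]]
ft_force: [0.8, -0.1, -1.1]
gripper_width: 0.0254
```

Emit:
send_rows(steps=[[[-0.24, -0.48, 0.77], 0], [[-0.24, -0.48, 0.77], 0], [[-0.24, -0.48, 0.77], 0], [[-0.24, -0.48, 0.77], 0], [[0, 0, 0], 0]])

```text
clock: 9.93
position: [0.4441, 0.1541, 0.3843]
tcp_rot: [[0.828, -0.13, 0.545], [-0.102, -0.991, -0.08], [0.551, 0.011, -0.834]]
ft_force: [-0.7, -0.5, -4.0]
gripper_width: 0.0255
```

```bash
python3 - <<'E'
from h import *
s=sense();f=grab_frame('wrist');print(s['clock'],np.round(s['position'],4),np.round(s['tcp_rot'],3).tolist(),np.round(s['joint_pos'],2))
P=pts(f,s);im=f['frame'];save('f.png',im);np.savez('w2.npz',P=P,im=im,R=s['tcp_rot'],p=s['position'],mount=f['mount'],K=f['K'],z=f['range_z'])
E
```

```text
9.9333 [0.4441 0.1541 0.3843] [[0.828, -0.13, 0.545], [-0.102, -0.991, -0.08], [0.551, 0.011, -0.834]] [ 32.35 -14.98 -18.03  60.37 -21.08 124.59]
```

View pics/f.png

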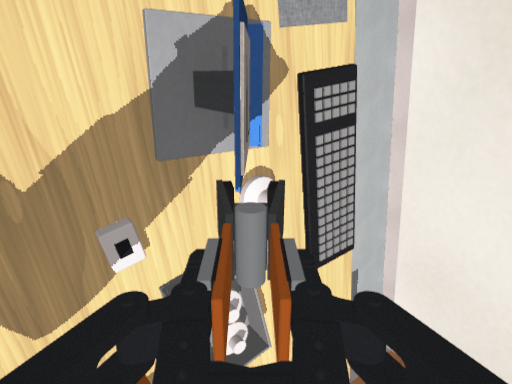

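The wrist view looks almost along the board. Its top edge runs as a blue line from about (238,0) to (238,190) px, with the card just to its right. I'll fit the edge from the depth data.

```bash
python3 - <<'E'
from h import *
d=np.load('w2.npz');P=d['P'];im=d['im'];R=d['R'];p=d['p'];hsv=cv2.cvtColor(im,cv2.COLOR_RGB2HSV).astype(int)
print('tilt',np.degrees(np.arcsin(R[2,0])),'az',np.degrees(np.arctan2(R[1,0],R[0,0])))
m=(hsv[...,0]>100)&(hsv[...,0]<130)&(hsv[...,1]>120)&np.isfinite(P[...,0]);m[:, :225]=0;m[:,275:]=0
n=np.array([.806,-.107,.582]);y=np.cross([0,0,1],n);y/=np.linalg.norm(y);z=np.cross(n,y);o=np.array([.562,.195,.190])
A=np.stack([(P-o)@n,(P-o)@y,(P-o)@z],-1)
for v in (10,50,90,120,150,175,185,190,194):
    c=np.where(m[v,225:250])[0]+225
    if len(c):print(v,c.min(),c.max(),'board frame',A[v,c].round(4)[:: max(1,len(c)//5)].tolist(), 'im',im[v,c[0]].tolist())
# card/grey pixels right of the edge
for v in (50,120):
    print(v,[(u,im[v,u].tolist(),A[v,u].round(4).tolist()) for u in range(232,256,2)])
E
```

```text
tilt 33.4415137504813 az -7.051448242492189
10 234 244 board frame [[-0.0024, 0.0812, -0.0004], [-0.0008, 0.0815, -0.0026], [0.0012, 0.0812, -0.0007], [0.0017, 0.087, -0.0368], [0.0011, 0.094, -0.0811]] im [39, 70, 117]
50 234 239 board frame [[-0.0029, 0.0472, -0.0027], [-0.0017, 0.047, 0.0003], [-0.0009, 0.0471, -0.001], [0.0001, 0.0471, -0.0012], [0.0011, 0.0471, -0.0], [0.0019, 0.0472, -0.0021]] im [45, 72, 115]
90 234 239 board frame [[-0.0031, 0.0104, -0.0013], [-0.0022, 0.0104, -0.0017], [-0.0011, 0.0105, -0.0007], [-0.0002, 0.0105, -0.0014], [0.0009, 0.0105, -0.0009], [0.0018, 0.0104, -0.0019]] im [39, 65, 109]
120 235 239 board frame [[-0.0025, -0.019, -0.0023], [-0.0013, -0.0188, -0.0008], [-0.0003, -0.0188, -0.0011], [0.0005, -0.019, -0.003], [0.0018, -0.0186, 0.0002]] im [40, 70, 113]
150 235 239 board frame [[-0.0026, -0.0497, -0.001], [-0.0015, -0.0497, -0.001], [-0.0005, -0.0498, -0.0012], [0.0005, -0.0499, -0.0022], [0.0016, -0.0497, -0.0012]] im [57, 78, 115]
175 236 240 board frame [[-0.0018, -0.077, -0.0014], [-0.0007, -0.0769, -0.0013], [0.0003, -0.0772, -0.0023],
[... 941 characters left out ...]
, [42, 72, 120], [0.0077, 0.0591, -0.1981]), (254, [41, 71, 120], [0.0106, 0.0591, -0.1988])]
120 [(232, [93, 92, 93], [-0.022, -0.0424, -0.184]), (234, [60, 77, 104], [-0.0034, -0.0189, -0.0016]), (236, [39, 70, 115], [-0.0013, -0.0188, -0.0008]), (238, [38, 69, 115], [0.0005, -0.019, -0.003]), (240, [124, 124, 131], [0.0025, -0.0192, -0.0043]), (242, [167, 157, 150], [0.0046, -0.019, -0.003]), (244, [108, 101, 96], [0.0063, -0.0199, -0.0101]), (246, [77, 76, 73], [0.006, -0.0258, -0.0564]), (248, [113, 107, 103], [0.0049, -0.036, -0.1359]), (250, [49, 73, 116], [0.0053, -0.0439, -0.1985]), (252, [81, 147, 236], [0.0085, -0.0439, -0.1985]), (254, [83, 150, 238], [0.0116, -0.0441, -0.2001])]
```

Edge found: origin at about (0.5645, 0.1987, 0.1898), board azimuth -7.0°, lean 35°. In the tool frame it lies at x -12 mm, y -62 mm, z +224 mm, and the throat is at about z 47 mm. I'll line up first, then recheck.

Emit:
send_rows(steps=[[[-0.15, -0.75, 0], 0], [[-0.15, -0.8, 0], 0], [[0, 0, 0.6], 0], [[0, 0, 0.7], 0], [[0, 0, 0.7], 0], [[0, 0, 0.5], 0], [[0, 0, 0], 0], [[0, 0, 0], 0]])

```text
clock: 10.65
position: [0.4983, 0.207, 0.3021]
tcp_rot: [[0.824, -0.133, 0.552], [-0.107, -0.991, -0.079], [0.557, 0.006, -0.83]]
ft_force: [-0.9, 0.3, -0.2]
gripper_width: 0.0257
```

```bash
cat > chk.py <<'E'
from h import *
s=sense();R=np.array(s['tcp_rot']);p=np.array(s['position'])
print(s['clock'],p.round(4),'tilt',np.degrees(np.arcsin(R[2,0])),'az',np.degrees(np.arctan2(R[1,0],R[0,0])),'Y',R[:,1].round(3),s['gripper_width'],np.round(s['joint_pos'],1))
print('F tool',(R.T@np.array(s['ft_force'])).round(2))
O=np.array([.5645,.1987,.1898]);print('O in tool mm',(R.T@(O-p)*1000).round(1))
E
cat > look.py <<'E'
from chk import *
f=grab_frame('wrist');P=pts(f,s);im=f['frame'];T=(P-p)@R*1000
import sys;save(sys.argv[1],im)
hsv=cv2.cvtColor(im,cv2.COLOR_RGB2HSV).astype(int)
m=(hsv[...,0]>100)&(hsv[...,0]<130)&(hsv[...,1]>120)&np.isfinite(P[...,0])&(P[...,2]>.17)&(P[...,2]<.2)
for v in range(0,384,15):
    c=np.where(m[v,200:300])[0]+200
    if len(c): print(v,c.min(),c.max(),'tool x',T[v,c,0].min().round(1),T[v,c,0].max().round(1),'y,z',np.median(T[v,c],0)[1:].round(1))
E
python3 look.py g.png
```

```text
10.65 [0.4983 0.207  0.3021] tilt 33.858137506132394 az -7.4002101788060575 Y [-0.133 -0.991  0.006] 0.0257219290505554 [ 34.7  -6.1 -23.1  46.8 -22.2 126.9]
F tool [-0.93 -0.21 -0.35]
O in tool mm [ -7.2  -1.2 130.4]
60 234 242 tool x -11.9 -6.4 y,z [-92.1 129.6]
75 234 243 tool x -12.0 -6.1 y,z [-82.1 130.2]
90 234 243 tool x -12.1 -6.1 y,z [-71.9 129.5]
105 235 241 tool x -11.6 -7.2 y,z [-61.3 130.4]
120 235 242 tool x -11.8 -6.6 y,z [-50.4 130.5]
135 235 242 tool x -11.9 -6.6 y,z [-39.4 129.7]
150 235 242 tool x -12.1 -6.8 y,z [-28.  129.9]
165 235 242 tool x -12.4 -6.9 y,z [-16.1 130.5]
180 236 242 tool x -11.7 -7.0 y,z [ -3.9 130.7]
195 237 242 tool x -11.1 -7.1 y,z [  8.5 130.3]
285 238 239 tool x -11.3 -10.4 y,z [ 92.  131.1]
```

View pics/g.png

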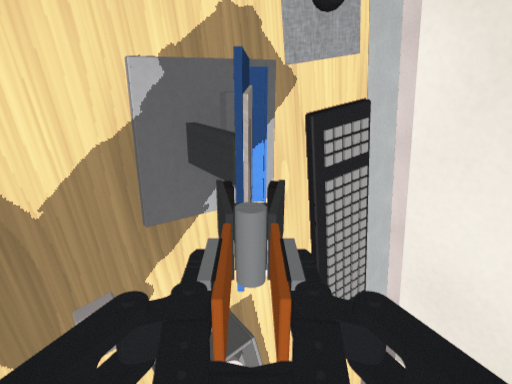

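The board's edge is parallel to the clip's hinge. Board and card together are centred at x -7 mm and the jaws are around them. I'll shift sideways and come to just short of the edge.

Emit:
send_rows(steps=[[[-0.18, 0, 0], 0], [[0, 0, 0.4], 0], [[0, 0, 0.2], 0], [[0, 0, 0], 0], [[0, 0, 0], 0]])

```text
clock: 11.12
position: [0.5053, 0.2066, 0.2778]
tcp_rot: [[0.824, -0.132, 0.552], [-0.106, -0.991, -0.078], [0.557, 0.006, -0.83]]
ft_force: [0.2, -0.5, -0.1]
gripper_width: 0.0254
```

```bash
python3 look.py h.png
```

```text
11.1167 [0.5053 0.2066 0.2778] tilt 33.86287399525327 az -7.345690269217094 Y [-0.132 -0.991  0.006] 0.025447951667628393 [ 34.   -5.  -25.7  42.8 -21.9 126.3]
F tool [0.18 0.51 0.22]
O in tool mm [  0.6  -0.5 106.3]
45 245 252 tool x -3.7 0.7 y,z [-99.9 105.4]
60 244 253 tool x -4.4 1.3 y,z [-91.1 106. ]
75 245 253 tool x -3.8 1.4 y,z [-82. 106.]
90 245 253 tool x -3.9 1.4 y,z [-72.7 105.8]
105 245 252 tool x -3.9 0.7 y,z [-63.2 105.8]
120 246 252 tool x -3.3 0.7 y,z [-53.3 106.6]
135 245 252 tool x -4.1 0.7 y,z [-43.2 106.4]
150 245 252 tool x -4.1 0.7 y,z [-32.9 106.2]
165 245 252 tool x -4.2 0.7 y,z [-22.1 106.5]
180 245 252 tool x -4.2 0.7 y,z [-11.3 106.1]
195 245 252 tool x -4.3 0.7 y,z [  0.  106.2]
300 246 252 tool x -4.0 0.8 y,z [ 89.6 106.8]
```

It's centred to within 1 mm. Now I descend over the edge.

Emit:
send_rows(steps=[[[0.01, 0, 0.2], 0], [[0.01, 0, 0.3], 0], [[0, 0, 0.3], 0], [[0, 0, 0.2], 0], [[0, 0, 0.1], 0], [[0, 0, 0], 0], [[0, 0, 0], 0]])

```text
clock: 11.75
position: [0.5305, 0.203, 0.2415]
tcp_rot: [[0.824, -0.132, 0.552], [-0.106, -0.991, -0.078], [0.557, 0.006, -0.83]]
ft_force: [-0.5, 0.7, -1.0]
gripper_width: 0.0256
```

```bash
python3 chk.py
```

```text
11.75 [0.5305 0.203  0.2415] tilt 33.859335200392195 az -7.345127103396922 Y [-0.132 -0.991  0.006] 0.025601011842387063 [ 31.8  -1.8 -28.2  36.3 -20.9 124.1]
F tool [-1.03 -0.68  0.53]
O in tool mm [-0.3 -0.5 62. ]
```

Emit:
send_rows(steps=[[[0, 0, 0.1], 0], [[0, 0, 0.1], 0], [[0, 0, 0], 0], [[0, 0, 0], 0]])

```text
clock: 12.08
position: [0.5349, 0.2024, 0.2345]
tcp_rot: [[0.824, -0.132, 0.552], [-0.106, -0.991, -0.078], [0.557, 0.006, -0.83]]
ft_force: [0.2, -0.3, -0.2]
gripper_width: 0.0257
```

Emit:
send_rows(steps=[[[0, 0, 0.04], 0], [[0, 0, 0.04], 0], [[0, 0, 0], 0], [[0, 0, 0], 0]])

```text
clock: 12.42
position: [0.5367, 0.2021, 0.2319]
tcp_rot: [[0.824, -0.132, 0.552], [-0.106, -0.991, -0.078], [0.557, 0.006, -0.83]]
ft_force: [0.9, -0.1, -1.3]
gripper_width: 0.0257
```

```bash
python3 chk.py
```

```text
12.4167 [0.5367 0.2021 0.2319] tilt 33.85367272014676 az -7.332102894204709 Y [-0.132 -0.991  0.006] 0.025732419481606365 [ 31.2  -0.9 -28.9  34.6 -20.7 123.6]
F tool [ 0.05 -0.05  1.62]
O in tool mm [-0.2 -0.5 50.6]
```

Emit:
send_rows(steps=[[[0, 0, 0.025], 0], [[0, 0, 0.025], 0], [[0, 0, 0], 0], [[0, 0, 0], 0]])

```text
clock: 12.75
position: [0.5378, 0.202, 0.2303]
tcp_rot: [[0.824, -0.132, 0.552], [-0.106, -0.991, -0.078], [0.557, 0.006, -0.83]]
ft_force: [0.1, -0.2, -1.3]
gripper_width: 0.0253
```

Emit:
send_rows(steps=[[[0, 0, 0.02], 0], [[0, 0, 0], 0], [[0, 0, 0], 0]])

```text
clock: 13.0
position: [0.5382, 0.202, 0.2296]
tcp_rot: [[0.824, -0.132, 0.552], [-0.106, -0.991, -0.078], [0.557, 0.006, -0.83]]
ft_force: [0.0, 0.1, -1.9]
gripper_width: 0.0257
```

```bash
python3 chk.py
```

```text
13.0 [0.5382 0.202  0.2296] tilt 33.85805285143664 az -7.336557074553404 Y [-0.132 -0.991  0.006] 0.02572862701218831 [ 31.1  -0.7 -29.   34.2 -20.6 123.5]
F tool [-1.03 -0.07  1.57]
O in tool mm [-0.2 -0.5 47.8]
```

Emit:
send_rows(steps=[[[0, 0, 0.02], 0], [[0, 0, 0], 0], [[0, 0, 0], 0]])

```text
clock: 13.25
position: [0.5387, 0.2019, 0.2292]
tcp_rot: [[0.824, -0.132, 0.552], [-0.106, -0.991, -0.078], [0.557, 0.006, -0.83]]
ft_force: [-4.5, 0.2, 3.2]
gripper_width: 0.0254
```

```bash
python3 chk.py|tail -2
```

```text
F tool [-1.88  0.4  -5.17]
O in tool mm [-0.3 -0.4 47.2]
```

Emit:
send_rows(steps=[[[0, 0, 0.015], 0], [[0, 0, 0], 0], [[0, 0, 0], 0]])

```text
clock: 13.5
position: [0.5389, 0.2019, 0.2288]
tcp_rot: [[0.823, -0.131, 0.552], [-0.106, -0.991, -0.078], [0.557, 0.006, -0.83]]
ft_force: [-9.3, -0.6, 7.5]
gripper_width: 0.0254
```

```bash
python3 chk.py|tail -2
```

```text
F tool [ -3.4    1.83 -11.29]
O in tool mm [-0.4 -0.4 46.8]
```

Contact came at the expected depth, at about 12 N including the clip's weight. I'll hold for a little over a second.

Emit:
send_rows(steps=[[[0, 0, 0], 0], [[0, 0, 0], 0], [[0, 0, 0], 0], [[0, 0, 0], 0], [[0, 0, 0], 0], [[0, 0, 0], 0]])

```text
clock: 14.0
position: [0.5389, 0.2019, 0.2288]
tcp_rot: [[0.823, -0.131, 0.552], [-0.106, -0.991, -0.078], [0.557, 0.006, -0.83]]
ft_force: [-8.9, -0.5, 8.9]
gripper_width: 0.0255
```

Emit:
send_rows(steps=[[[0, 0, 0], 0], [[0, 0, 0], 0], [[0, 0, 0], 0], [[0, 0, 0], 0], [[0, 0, 0], 0], [[0, 0, 0], 0], [[0, 0, 0], 0]])

```text
clock: 14.58
position: [0.5389, 0.2019, 0.2288]
tcp_rot: [[0.823, -0.131, 0.552], [-0.106, -0.991, -0.078], [0.557, 0.006, -0.83]]
ft_force: [-9.7, -0.2, 7.2]
gripper_width: 0.0253
```

```bash
python3 look.py i.png | head -3; python3 - <<'E'
from h import *
g=grab_frame('side');save('j.png',np.hstack([cv2.resize(cv2.imread('pics/i.png')[...,::-1][100:300,170:330],(400,500)),cv2.resize(g['frame'][50:200,210:330],(400,500))]))
E
```

```text
14.5833 [0.5389 0.2019 0.2288] tilt 33.875654372010956 az -7.332980045004759 Y [-0.131 -0.991  0.006] 0.025337798025837445 [ 31.   -0.6 -29.   34.  -20.6 123.4]
F tool [ -4.01   1.49 -11.3 ]
O in tool mm [-0.4 -0.4 46.8]
```

View pics/j.png

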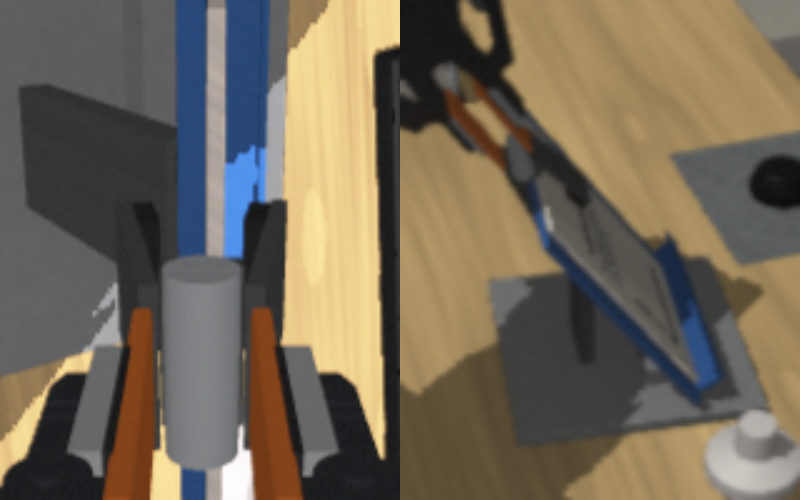

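The throat is seated on the edge, the jaws straddle board and card, and the force held at about 12-13 N for over a second. I'll release now.

Emit:
send_rows(steps=[[[0, 0, 0], 0], [[0, 0, 0], 0], [[0, 0, 0], 0], [[0, 0, 0], 0], [[0, 0, 0], 0], [[0, 0, 0], 0], [[0, 0, 0], 0], [[0, 0, 0], 0]], hand=1)

```text
clock: 15.35
position: [0.539, 0.2018, 0.2285]
tcp_rot: [[0.824, -0.132, 0.552], [-0.106, -0.991, -0.078], [0.557, 0.006, -0.83]]
ft_force: [-0.8, -0.5, 0.6]
gripper_width: 0.0853
```

Emit:
send_rows(steps=[[[0, 0, -0.2], 0], [[0, 0, -0.4], 0], [[0, 0, -0.6], 0], [[0, 0, -0.6], 0], [[0, 0, -0.6], 0], [[0, 0, -0.6], 0], [[0, 0, -0.6], 0], [[0, 0, 0], 0]])

```text
clock: 16.02
position: [0.4588, 0.214, 0.3529]
tcp_rot: [[0.821, -0.131, 0.555], [-0.107, -0.991, -0.075], [0.561, 0.002, -0.828]]
ft_force: [1.2, -0.5, 0.7]
gripper_width: 0.0857
```

```bash
python3 look.py k.png | head -24; python3 - <<'E'
from h import *
g=grab_frame('side');t=grab_frame('top')
np.savez('fin.npz',side=pts(g),simg=g['frame'],top=pts(t),timg=t['frame'])
# stand motion & filter/sensor: compare with start
P0=np.load('top.npz')['P'];P1=pts(t)
for nm,(a,b,c,d) in {'sensor':(234,225,36,30),'filter':(230,142,32,32),'standtail':(135,185,80,28)}.items():
    for lo,P in (('0',P0),('1',P1)):
        q=P[b:b+d,a:a+c].reshape(-1,3);q=q[q[:,2]>(.006 if nm=='standtail' else .015)];q=q[q[:,2]<(.02 if nm=='standtail' else .1)];print(nm,lo,len(q),np.median(q,0).round(4),np.percentile(q,2,axis=0).round(4),np.percentile(q,98,axis=0).round(4))
save('l.png',np.hstack([cv2.resize(cv2.imread('pics/k.png')[...,::-1][0:340,130:402],(400,500)),cv2.resize(g['frame'][50:200,210:330],(400,500))]))
E
```

```text
16.0167 [0.4588 0.214  0.3529] tilt 34.09107306045424 az -7.440988008804913 Y [-0.131 -0.991  0.002] 0.08565920872906425 [ 38.9  -9.6 -18.6  56.1 -24.  131. ]
F tool [1.47 0.33 0.15]
O in tool mm [ -3.    1.  194.9]
60 243 248 tool x -6.9 -2.5 y,z [-94.9 194.7]
75 242 248 tool x -7.9 -2.5 y,z [-82.4 194.8]
90 242 248 tool x -7.9 -2.5 y,z [-69.5 194.7]
105 243 248 tool x -7.2 -2.6 y,z [-56.3 194.6]
120 243 248 tool x -7.3 -2.6 y,z [-42.6 195.5]
135 243 248 tool x -7.4 -2.7 y,z [-28.8 194.7]
210 244 248 tool x -6.9 -2.9 y,z [ 47.3 195.3]
225 244 248 tool x -7.1 -2.9 y,z [ 63.7 195. ]
240 244 248 tool x -7.2 -3.0 y,z [ 80.8 195.2]
255 244 248 tool x -7.3 -3.0 y,z [ 98.4 195.2]
sensor 0 430 [ 0.4415 -0.0035  0.0283] [ 0.4171 -0.0336  0.0218] [0.4663 0.0293 0.033 ]
sensor 1 434 [ 0.4413 -0.0035  0.0282] [ 0.4171 -0.0336  0.0229] [0.4666 0.0292 0.033 ]
filter 0 510 [0.6671 0.0047 0.0467] [ 0.6389 -0.026   0.0338] [0.7043 0.0359 0.0777]
filter 1 508 [0.6669 0.0047 0.0466] [ 0.6392 -0.0261  0.034 ] [0.7044 0.0359 0.0775]
standtail 0 1558 [0.563  0.1923 0.0125] [0.5275 0.101  0.0076] [0.5966 0.2934 0.0176]
standtail 1 1235 [0.5596 0.1718 0.0123] [0.526  0.1008 0.0072] [0.5939 0.2902 0.0172]
```

View pics/l.png

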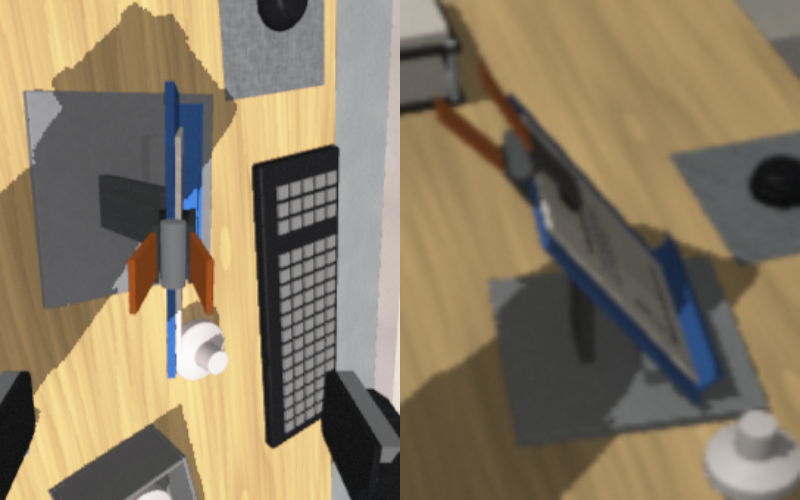

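The clip sits square over the middle of the edge, pinching board and card. The card is still on its ledge and the gripper is clear. Handing in.

```bash
python3 -c "
from station import *
print(close_job(), sense()['clock'])"
```

```text
the job is handed in; nothing more can be done
the job is handed in; nothing more can be done
```

I took the middle-sized clip off the tray wall, clipped it over the middle of the board's top edge and handed the job in at about 16 s. `close_job()` gives no verdict, so this rests on my own checks.

- **Tilting the tool:** the moves only allow a twist about the tool's own axis, so I got the 35° lean by raising the clip until joint 4 reached its limit. The tool then tilted to 34.5° and stood at 33.9° at the press, about 1° short of the board's lean.
- **Pressing home:** the throat met the edge at the expected depth. The push read about 11 to 13 N at the wrist and lasted just over 1 s with the jaws held open. The readings showed about 4 N of sideways force along the jaw direction as well.
- **After release:** the last pictures show the clip square and near the middle of the edge, and the card standing on its ledge. The board's top edge is within about 1 mm of where it was. The filter and sensor box are within 0.3 mm of where they were, and the gripper is clear of everything.
- **Not measured:** I didn't measure the clip's final angle or pinch force directly. My top-view comparison of the stand was no use, because a shadow and the clip changed what the camera saw. That the stand did not move rests on the unchanged board edge.
- **One odd reading:** the gripper width read about 25.5 mm at full squeeze, against the 30 mm given. The pictures showed the jaws properly open, so I went on.

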